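Hold the sample mill at its pulse position

ROBOT

A 6-joint arm with a two-finger parallel gripper is mounted at the origin on the work surface. World frame = base frame: x ahead of the robot, y to its left, z up, the work surface at z = 0. Lengths are in mm, angles in degrees, forces in N, time in s.
With the tool pointing down it reaches from about 375 to 975 mm from the base axis. Payload 3.8 kg.
Tool frame: the origin (TCP) lies at the very end of the fingers, on their centre line; the grasp point (between the pads) lies 19 mm behind it; z points along the fingers, x is the direction in which the jaws open and shut, and the axes are right-handed (so a half turn about z gives the same grasp; the last joint's range is limited). The gripper opens to 85 mm and grips with 20 to 120 N. Pads are 22 mm wide; open, the fingers measure 114 mm over their backs; the gripper's body (76 mm by 85 mm) begins 54 mm behind the grasp point. The pads swing forward as they close: fully open they stand 13 mm farther back than shut.
Start: joints at [74.376, 15.12, 91.902, -0, 72.978, -2.114], TCP at [157.692, 656.316, 231.28] pointing down, gripper open.
Joint ranges: [-150.88, 150.88], [-54.13, 125.18], [17.81, 147.31], [-75.09, 255.09], [0, 152.58], [-146.25, 146.25]. Speed limits (degrees/s): [147.25, 147.25, 180, 180, 180, 180].

INTERFACE

Orientations are given as [roll, pitch, yaw] about the fixed x, y, z axes, in that order (R = Rz(yaw) Ry(pitch) Rx(roll)).
In Python, from workcell import status, eyes, ticket gives the robot as it stands.
- The arm moves only by the tool drive_tool, never from a script. Its argument "series" is a list of rows, each an object with "jaw": the closure, from 0 (fully open) to 1 (shut); "dp": the shift along the tool's x, y, z in mm, a list of three; "rot": the turn, a rotation vector about the tool's x, y, z in rad, a list of three. A call has 1 to 10 rows; each row is the pose to reach, as a shift and turn from the pose measured when the call began, along the tool's axes at that moment; what a row does not reach only later rows make up. A row lasts 1/12 s, in which the tool goes at most 41.7 mm and 7.16 degrees, less where a joint would pass 70% of its speed; a pose out of reach is approached as far as the arm can. A call with a gripper value outside its range is refused whole. The fingers move at their own pace and stop on an object; "force" is the grip in N (left out, the last holds). Time passes only in rows, so rows that repeat a pose let the fingers close. It gives the time, the measured TCP pose, the force and the opening at its end, in the units of the state.
- status.sense(): the state, without advancing time (a new reading comes with each control period).
- eyes.camera(name): name is "scene" or "top" or "wrist"; returns a dict with "frame" (400x640x3 uint8, blue, green, red), "depth" (400x640 float32, mm along the optical axis (not along the pixel's ray), 0 where there is no reading), "camera_matrix" (3x3 intrinsics, pixels), "dist_coeffs" ([k1, k2, p1, p2, k3] as OpenCV has them; the pictures are not rectified), "R" (3x3) and "t" (3): a world point X has camera coordinates R X + t. Camera axes: x right, y down, z forward; pixel columns grow to the right and rows downward; lengths in mm; the calibration is good to about 2 mm. A picture is of the moment at which its call begins.
- ticket.job_done(): hands the job in, once; it reports no verdict.
The state is a dict: "t": time; "q": joint angles; "qd": joint speeds; "joint_torque": joint torques, N m; "ee_pos": TCP position; "orientation": TCP orientation; "wrist_force": force on the tool from outside, world axes, zero at the start; "moment": the same for the moment, N m; "width": opening from 0.0 (shut) to 1.0 (fully open).
Only numpy, scipy, OpenCV 4.12 (cv2) and the standard library are available. Lean on these libraries where they do the work, as an engineer would, in place of code of your own. Each camera call takes 0.05 s, during which the arm holds its last target. There are 200 camera calls.

TASK

One of the two bench mills is loaded with a rock chip; the other is idle under its rubber dust plug. Put the bayonet lid on the loaded mill, lugs through the notches and fully down, then twist it clockwise half-way to the lock, so that its bar points at the single mark on the rim (45 degrees), without letting the lock click, and finish while still gripping the lid and holding it there against the spring. Leave the plug, the idle mill, the bottles, the beaker and the loose cap alone.

Things in the scene. Friction and masses are not known exactly. Their poses are not given: they have to be found in the camera images.
- lid: loose grey lid, 0.15 to 0.3 kg, standing on its nose; origin is the centre of the nose's underside, z up, x along the grip bar. Nose: steel, 58 mm across, 24 mm tall, its lowest 7 mm tapering to 48 mm. Flange 84 mm across, 24 to 32 mm above the origin. The lid looks and works the same after half a turn
- lid_bar (a point): middle of the upright grip bar on top of the lid, 49 mm above the lid's origin, axes as the lid. The bar runs along x, in line with the lugs: 64 mm long, 14 mm thick, 34 mm high (32 to 66 mm above the lid's origin)
- lid_lug (a point): outer end of one of the two lugs on the lid's nose, at the lid's +x, 37 mm from its axis; the other is at -x. Each is 12 mm wide, from 8.5 to 14.5 mm above the lid's origin
- mill_a: one of two identical fixed bench mills: grey housing 120 mm across, steel head 104 mm across, flat rim 120 mm above its origin (centre of the underside, on the bench); z up. The bayonet's two entry notches lie at its +x and -x. A lid is fully down when its flange lies on the rim: the lid's origin is then 96 mm above the mill's origin, on the same axis
- mill_a_rim (a point): centre of mill_a's mouth, level with the rim, axes as the mill. Bore 62 mm across. Notches 17 mm wide, reaching 41 mm from the axis, through an 8 mm thick ledge; under it a 12 mm high channel in which the lugs turn. Chamber floor 42 mm below the rim. Seen from above, a lid turns only clockwise from the notches; there is a second set of marks half a turn round
- mill_a_half (a point): single black dash on the rim of mill_a, 47.5 mm from the axis, 45 degrees clockwise of the +x notch seen from above: the half-way (pulse) mark at which the lid's bar must point. The same dash is on the opposite side of the rim
- mill_a_lock (a point): middle of a pair of black dashes on the rim of mill_a, 47.5 mm from the axis, 90 degrees clockwise of the +x notch: the locked position. A spring ball resists from about 57 degrees of lid turn, and at about 73 degrees the lock clicks over (too far)
- ring_a (a joint): spring-loaded ring inside mill_a, pushed round by the lugs: 0 at rest, grows (rad) as the lid turns clockwise, up to 1.6. The lugs meet it after about 5 degrees, so it reads about 0.1 less than the lid's turn (about 0.69 at the half-way mark). It pushes back with 0.05 N m at rest, 0.2 N m half-way, and turns a lid that is let go back to the notches
- mill_b: the other of two identical fixed bench mills: grey housing 120 mm across, steel head 104 mm across, flat rim 120 mm above its origin (centre of the underside, on the bench); z up. The bayonet's two entry notches lie at its +x and -x. A lid is fully down when its flange lies on the rim: the lid's origin is then 96 mm above the mill's origin, on the same axis
- mill_b_rim (a point): centre of mill_b's mouth, level with the rim, axes as the mill. Bore 62 mm across. Notches 17 mm wide, reaching 41 mm from the axis, through an 8 mm thick ledge; under it a 12 mm high channel in which the lugs turn. Chamber floor 42 mm below the rim. Seen from above, a lid turns only clockwise from the notches; there is a second set of marks half a turn round
- mill_b_half (a point): single black dash on the rim of mill_b, 47.5 mm from the axis, 45 degrees clockwise of the +x notch seen from above: the half-way (pulse) mark at which the lid's bar must point. The same dash is on the opposite side of the rim
- mill_b_lock (a point): middle of a pair of black dashes on the rim of mill_b, 47.5 mm from the axis, 90 degrees clockwise of the +x notch: the locked position. A spring ball resists from about 57 degrees of lid turn, and at about 73 degrees the lock clicks over (too far)
- ring_b (a joint): spring-loaded ring inside mill_b, pushed round by the lugs: 0 at rest, grows (rad) as the lid turns clockwise, up to 1.6. The lugs meet it after about 5 degrees, so it reads about 0.1 less than the lid's turn (about 0.69 at the half-way mark). It pushes back with 0.05 N m at rest, 0.2 N m half-way, and turns a lid that is let go back to the notches
- chip: rough grey rock chip, 26 x 20 x 18 mm, lying on the chamber floor of the loaded mill; origin under its centre. The mill whose axis it is near (within 15 mm) is the one to close
- plug: black rubber dust plug sitting in the mouth of the idle mill: flange 80 mm across, topped by a 20 mm knob, its top 21 mm above the rim; origin under its centre, 12 mm below the rim
- bottle_1: open plastic bottle 84 mm across, 189 mm tall, bystander; origin under its centre
- bottle_2: second such bottle, bystander; origin under its centre
- beaker: glass beaker 70 mm across, 80 mm tall, bystander; origin under its centre
- cap: white loose bottle cap 46 mm across, 18 mm tall, bystander; origin under its centre
Not all that is in view belongs to the job. Leave any blue look-alike of the lid alone.

How it is judged:
By the outcome, as a careful person would: the job done as asked, in the order asked, and still so for the second after the job is handed in, while the arm keeps its last pose, push and grip.
It also fails if it takes over 48 s, if anything falls off the work surface, if the arm or the gripper's body presses on something with over 40 N, if the wrist force passes 120 N, or if a joint passes its speed limit or range.

## Working session

There is one attempt and no reset: what is moved stays moved. The work goes in short steps, Python scripts to look and compute and a tool call to move; the robot and the scene stay as the last step left them, time stands still between calls to the robot, and variables do not carry over. Pictures are saved under pics/ and viewed, about 8 in all and at most 12, crops included, and the job is handed in when it is done.

Besides the shell and the picture viewer there is one more tool, called after ">>>" as name(argument=value, ...) on one line, values as JSON. drive_tool: Moves the arm, as the interface text tells. Its arguments: {"type":"object","properties":{"series":{"type":"array","items":{"type":"object","properties":{"jaw":{"type":"number"},"dp":{"type":"array","items":{"type":"number"}},"rot":{"type":"array","items":{"type":"number"}}}}},"force":{"type":"number"}},"required":["series"]}

```bash
mkdir -p pics; ls
cat > h.py <<'E'
import numpy as np, cv2
from workcell import status, eyes, ticket
def snap(n,fn=None):
    c=eyes.camera(n)
    np.savez(f'pics/{fn or n}.npz',**{k:np.asarray(v) for k,v in c.items()})
    cv2.imwrite(f'pics/{fn or n}.png',c['frame']); return c
def load(fn): return dict(np.load(f'pics/{fn}.npz'))
def ray(c,px):
    p=cv2.undistortPoints(np.array(px,float).reshape(-1,1,2),np.asarray(c['camera_matrix']),np.asarray(c['dist_coeffs'])).reshape(-1,2)
    d=np.c_[p,np.ones(len(p))]@np.asarray(c['R']); o=-np.asarray(c['R']).T@np.asarray(c['t']).ravel(); return o,d
def plane(c,px,z):
    o,d=ray(c,px); return o+d*((z-o[2])/d[:,2])[:,None]
def proj(c,X):
    return cv2.projectPoints(np.array(X,float).reshape(-1,3),cv2.Rodrigues(np.asarray(c['R'],float))[0],np.asarray(c['t'],float),np.asarray(c['camera_matrix']),np.asarray(c['dist_coeffs']))[0].reshape(-1,2)
def cloud(c):
    h,w=c['depth'].shape; v,u=np.mgrid[:h,:w]
    o,d=ray(c,np.c_[u.ravel(),v.ravel()]); P=o+d*c['depth'].ravel()[:,None].astype(float)
    return P.reshape(h,w,3)
E
python3 - <<'E'
from h import *
for n in ('scene','top','wrist'):
    c=snap(n); o,d=ray(c,[[320,200]]); print(n,o.round(),d.round(2))
a=np.vstack([cv2.imread(f'pics/{n}.png') for n in('scene','top')])
cv2.imwrite('pics/two.png',cv2.resize(a,(480,600)))
print(status.sense())
E
```

```text
pics
scene [ 973.  642. 1029.] [[-0.4  -0.54 -0.74]]
top [ 305.  -19. 1320.] [[ 0.17 -0.01 -0.99]]
wrist [ 88. 671. 371.] [[ 0.27 -0.07 -0.96]]
{'t': 0.15, 'q': array([ 7.43770390e+01,  1.51603261e+01,  9.19648593e+01, -7.13940764e-04,
        7.29786006e+01, -2.11461812e+00]), 'qd': array([-0.00250914, -0.18783417, -0.30060967,  0.00161793,  0.1220872 ,
        0.04934462]), 'joint_torque': array([-1.65263000e-04, -5.15898263e+01, -3.67961383e+01, -8.80011567e-05,
        7.94665277e-03, -1.66974394e-05]), 'ee_pos': array([157.523475  , 655.75860328, 230.22042479]), 'orientation': array([-1.79996852e+02,  1.03740449e-01,  7.64918696e+01]), 'wrist_force': array([0.10478374, 0.39964072, 1.04776038]), 'moment': array([0.00575328, 0.0122916 , 0.03860887]), 'width': 1.0021775170945348}
```

View pics/top.png

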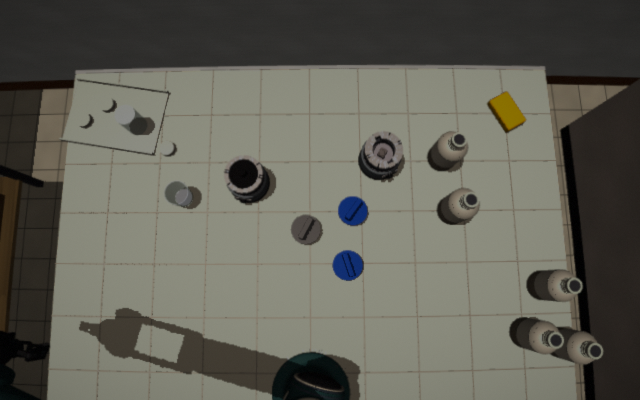

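View pics/scene.png

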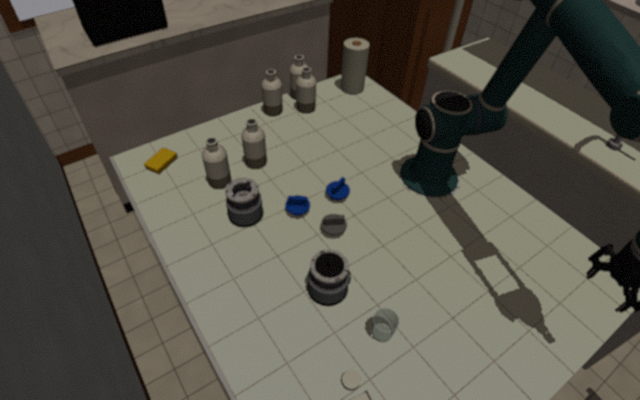

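The top view shows the grey lid at about (307,230) and the blue look-alikes at (352,211) and (348,265). The open, loaded mill is at (382,152) and the plugged one at (246,177). Next I'll take numbers and an enlarged crop.

Run:
```python
from h import *
c=load('top'); P=cloud(c)
for n,px,z0,z1 in (('lidbar',(307,230),58,72),('lidfl',(307,230),26,40),('open',(382,152),112,128),('plugged',(246,177),112,128)):
    u,v=px; s=np.s_[v-35:v+35,u-35:u+35]; Q=P[s].reshape(-1,3)
    m=(Q[:,2]>z0)&(Q[:,2]<z1); Q=Q[m]
    if n.startswith('lid'): Q=Q[np.linalg.norm(Q[:,:2]-plane(c,[px],50)[0,:2],axis=1)<50]
    r=cv2.minAreaRect(Q[:,:2].astype(np.float32)); print(n,len(Q),Q.mean(0).round(1),np.array(cv2.minEnclosingCircle(Q[:,:2].astype(np.float32))[0]).round(1),r)
f=c['frame']
g=lambda x,y,s,k:cv2.resize(f[y-s:y+s,x-s:x+s],(k,k),interpolation=cv2.INTER_CUBIC)
im=np.hstack([g(307,230,22,390),g(382,152,28,390)])
im=np.clip(im.astype(float)*1.6,0,255).astype(np.uint8)
cv2.imwrite('pics/crop1.png',im)
```

```text
lidbar 122 [445.   11.1  66.6] [445.   11.2] ((445.0754089355469, 11.328021049499512), (14.476993560791016, 63.518314361572266), 61.73897171020508)
lidfl 556 [444.1  11.2  32.8] [445.4  11.3] ((444.6782531738281, 10.810821533203125), (82.1693344116211, 81.77932739257812), 45.150978088378906)
open 710 [ 649.4 -202.9  120.6] [ 651.4 -203.5] ((650.4439086914062, -203.53973388671875), (103.83719635009766, 102.27111053466797), 84.05619049072266)
plugged 1026 [584.8 176.5 122.7] [587.  177.5] ((585.6525268554688, 176.8821563720703), (103.3131103515625, 104.10012817382812), 87.53441619873047)
```

View pics/crop1.png

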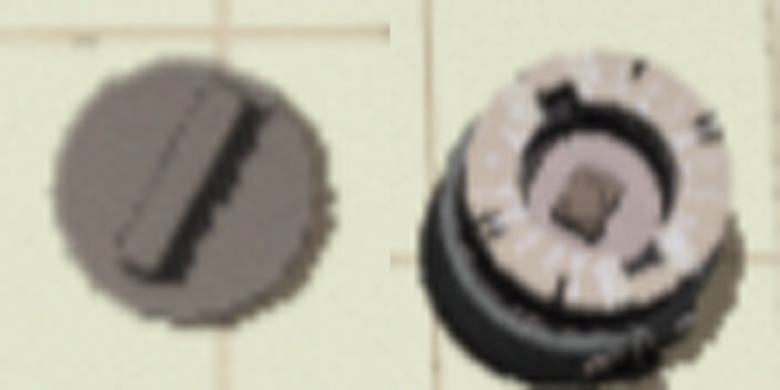

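The crop shows the lid bar running upper-right to lower-left. In the loaded mill the chip is visible on the chamber floor. Its notches are at crop (560,97) and (642,260), the single dashes at (637,68) and (561,292), and the double dashes at (707,125) and (491,223). I'll start moving and compute the angles in the meantime.

>>> drive_tool(series=[{"dp":[-560,430,0],"rot":[0,0,1.25],"jaw":0},{"dp":[-560,430,0],"rot":[0,0,1.25],"jaw":0},{"dp":[-560,430,0],"rot":[0,0,1.25],"jaw":0},{"dp":[-560,430,0],"rot":[0,0,1.25],"jaw":0},{"dp":[-560,430,0],"rot":[0,0,1.25],"jaw":0},{"dp":[-560,430,0],"rot":[0,0,1.25],"jaw":0},{"dp":[-560,430,0],"rot":[0,0,1.25],"jaw":0},{"dp":[-560,430,0],"rot":[0,0,1.25],"jaw":0},{"dp":[-560,430,0],"rot":[0,0,1.25],"jaw":0},{"dp":[-560,430,0],"rot":[0,0,1.25],"jaw":0}])

```text
t: 0.98
ee_pos: [327.1, 273.7, 231.1]
orientation: [179.9, 0.0, 4.6]
wrist_force: [1.2, -0.6, -0.2]
width: 1.005
```

```bash
cat >> h.py <<'E'
from scipy.spatial.transform import Rotation as Ro
def delta(xyz,yaw):
    s=status.sense(); R=Ro.from_euler('xyz',s['orientation'],degrees=True)
    T=Ro.from_euler('xyz',[180,0,yaw],degrees=True)
    print('t',round(s['t'],2),'pos',s['ee_pos'].round(1),'rpy',s['orientation'].round(1),'q',s['q'].round(),'F',s['wrist_force'].round(1),'M',s['moment'].round(2),'w',round(s['width'],3))
    print('dp',R.inv().apply(np.array(xyz)-s['ee_pos']).round(1),'rot',(R.inv()*T).as_rotvec().round(3))
E
python3 - <<'E'
from h import *
c=load('top'); k=56/390
f=lambda x,y:plane(c,[[382-28+(x-390+.5)*k-.5,152-28+(y+.5)*k-.5]],120)[0,:2]
for n,a,b in (('notch',(560,97),(642,260)),('half',(637,68),(561,292)),('lock',(707,125),(491,223))):
    A,B=f(*a),f(*b); d=A-B; print(n,((A+B)/2).round(1),np.linalg.norm(d).round(1),np.degrees(np.arctan2(d[1],d[0])).round(1))
delta([445,11,230],-118.3)
E
```

```text
notch [ 650.8 -205. ] 72.6 24.1
half [ 650.4 -204.4] 96.5 -20.1
lock [ 652.6 -204.5] 94.7 -65.5
t 0.98 pos [327.1 273.7 231.1] rpy [179.9   0.    4.6] q [ 37. -13. 120.  -0.  72.  32.] F [ 1.2 -0.6 -0.2] M [-0.03 -0.02  0.06] w 1.005
dp [ 96.7 271.2   1.5] rot [ 1.000e-03 -2.000e-03  2.144e+00]
```

>>> drive_tool(series=[{"dp":[97,271,70],"rot":[0,0,1.25],"jaw":0},{"dp":[97,271,70],"rot":[0,0,1.25],"jaw":0},{"dp":[97,271,70],"rot":[0,0,1.25],"jaw":0},{"dp":[97,271,70],"rot":[0,0,1.25],"jaw":0},{"dp":[97,271,70],"rot":[0,0,1.25],"jaw":0},{"dp":[97,271,70],"rot":[0,0,1.25],"jaw":0},{"dp":[97,271,70],"rot":[0,0,1.25],"jaw":0},{"dp":[97,271,70],"rot":[0,0,1.25],"jaw":0},{"dp":[97,271,70],"rot":[0,0,1.25],"jaw":0},{"dp":[97,271,70],"rot":[0,0,1.25],"jaw":0}])

```text
t: 1.82
ee_pos: [445.0, 9.8, 160.8]
orientation: [179.9, -0.0, -67.3]
wrist_force: [0.0, 0.4, -0.2]
width: 1.002
```

```bash
python3 -c "
from h import *
delta([445,11,160],-118.3)"
```

```text
t 1.82 pos [445.    9.8 160.8] rpy [179.9  -0.  -67.3] q [ -2.  -7. 123.  -0.  64.  65.] F [ 0.   0.4 -0.2] M [0.05 0.02 0.03] w 1.002
dp [-1.2 -0.5  0.8] rot [ 0.002 -0.002  0.891]
```

>>> drive_tool(series=[{"dp":[-1,-0.5,0],"rot":[0,0,0.891],"jaw":0},{"dp":[-1,-0.5,0],"rot":[0,0,0.891],"jaw":0},{"dp":[-1,-0.5,0],"rot":[0,0,0.891],"jaw":0.4},{"dp":[-1,-0.5,0],"rot":[0,0,0.891],"jaw":0.4},{"dp":[-1,-0.5,0],"rot":[0,0,0.891],"jaw":0.4},{"dp":[-1,-0.5,0],"rot":[0,0,0.891],"jaw":0.4},{"dp":[-1,-0.5,0],"rot":[0,0,0.891],"jaw":0.4},{"dp":[-1,-0.5,0],"rot":[0,0,0.891],"jaw":0.4},{"dp":[-1,-0.5,0],"rot":[0,0,0.891],"jaw":0.4},{"dp":[-1,-0.5,0],"rot":[0,0,0.891],"jaw":0.4}])

```text
t: 2.65
ee_pos: [444.9, 10.9, 160.6]
orientation: [179.9, -0.1, -118.3]
wrist_force: [0.5, -0.1, 0.0]
width: 0.602
```

Run:
```python
from h import *
c=snap('wrist','w1'); delta([445,11,160],-118.3)
P=cloud(c).reshape(-1,3)
hsv=cv2.cvtColor(c['frame'],cv2.COLOR_BGR2HSV).reshape(-1,3)
for z0,z1 in ((60,72),(28,38)):
    m=(P[:,2]>z0)&(P[:,2]<z1)&(np.hypot(P[:,0]-445,P[:,1]-11)<52)&(hsv[:,1]<90); Q=P[m]
    r=cv2.minAreaRect(Q[:,:2].astype(np.float32)); print(m.sum(),np.median(Q[:,2]),r,cv2.minEnclosingCircle(Q[:,:2].astype(np.float32)))
```

```text
t 2.7 pos [444.9  10.9 160.6] rpy [ 1.799e+02 -1.000e-01 -1.183e+02] q [ -2.  -7. 123.  -0.  64. 117.] F [ 0.  -0.3  0.2] M [-0.03  0.05 -0.02] w 0.602
dp [-0.1  0.   0.6] rot [ 0.001 -0.002  0.001]
1329 64.66160952779413 ((446.58343505859375, 9.941128730773926), (13.606904983520508, 63.3759765625), 61.235679626464844) ((446.8094177246094, 10.409490585327148), 32.09122085571289)
5141 30.807119451479934 ((446.7763366699219, 10.139137268066406), (83.12848663330078, 82.50749969482422), 55.23616409301758) ((446.2582702636719, 10.54069995880127), 42.21931838989258)
```

View pics/w1.png

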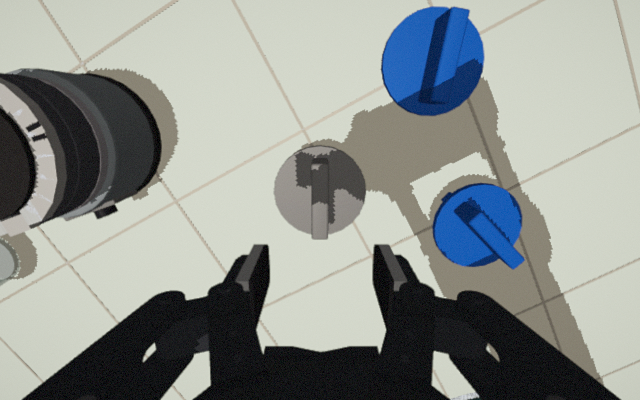

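The wrist view shows the lid at (320,190), with its bar centred between the fingers. Both cameras agree within 2 mm, so I'll descend and grip.

>>> drive_tool(series=[{"dp":[0,-1.2,35],"rot":[0,0,0],"jaw":0.5},{"dp":[0,-1.2,70],"rot":[0,0,0],"jaw":0.5},{"dp":[0,-1.2,95],"rot":[0,0,0],"jaw":0.5},{"dp":[0,-1.2,112],"rot":[0,0,0],"jaw":0.5},{"dp":[0,-1.2,123],"rot":[0,0,0],"jaw":0.5},{"dp":[0,-1.2,124],"rot":[0,0,0],"jaw":0.5},{"dp":[0,-1.2,124],"rot":[0,0,0],"jaw":0.8},{"dp":[0,-1.2,124],"rot":[0,0,0],"jaw":1},{"dp":[0,-1.2,124],"rot":[0,0,0],"jaw":1},{"dp":[0,-1.2,124],"rot":[0,0,0],"jaw":1}], force=60)

```text
t: 3.53
ee_pos: [447.3, 10.1, 38.1]
orientation: [-179.9, -0.1, -118.3]
wrist_force: [-0.1, 0.7, 1.6]
width: 0.152
```

>>> drive_tool(series=[{"dp":[0,0,0],"rot":[0,0,0],"jaw":1},{"dp":[0,0,0],"rot":[0,0,0],"jaw":1},{"dp":[0,0,0],"rot":[0,0,0],"jaw":1}], force=60)

```text
t: 3.78
ee_pos: [447.4, 10.1, 38.4]
orientation: [-179.9, -0.0, -118.3]
wrist_force: [-0.6, -0.3, -2.0]
width: 0.149
```

>>> drive_tool(series=[{"dp":[0,0,-15],"rot":[0,0,0],"jaw":1},{"dp":[0,0,-45],"rot":[0,0,0],"jaw":1},{"dp":[0,0,-85],"rot":[0,0,0],"jaw":1},{"dp":[0,0,-120],"rot":[0,0,-0.1],"jaw":1},{"dp":[16,-23,-150],"rot":[0,0,-0.2],"jaw":1},{"dp":[32,-46,-175],"rot":[0,0,-0.32],"jaw":1},{"dp":[50,-72,-195],"rot":[0,0,-0.44],"jaw":1},{"dp":[70,-100,-210],"rot":[0,0,-0.56],"jaw":1},{"dp":[90,-129,-212],"rot":[0,0,-0.68],"jaw":1},{"dp":[110,-157,-212],"rot":[0,0,-0.8],"jaw":1}])

```text
t: 4.62
ee_pos: [534.7, -162.6, 253.0]
orientation: [-179.8, -0.2, -72.1]
wrist_force: [1.2, 0.7, -3.1]
width: 0.152
```

```bash
python3 -c "
from h import *
delta([573,-240,250],-65.5)"
```

```text
t 4.62 pos [ 534.7 -162.6  253. ] rpy [-179.8   -0.2  -72.1] q [-19.   2. 105.  -0.  73.  53.] F [ 1.2  0.7 -3.1] M [0.02 0.01 0.01] w 0.152
dp [ 85.4 -12.6   3.4] rot [-0.004 -0.005 -0.115]
```

>>> drive_tool(series=[{"dp":[30,-4,2],"rot":[0,0,-0.05],"jaw":1},{"dp":[58,-8,3],"rot":[-0.004,-0.005,-0.115],"jaw":1},{"dp":[78,-12,3],"rot":[-0.004,-0.005,-0.115],"jaw":1},{"dp":[85,-12.5,3],"rot":[-0.004,-0.005,-0.115],"jaw":1},{"dp":[85,-12.5,3],"rot":[-0.004,-0.005,-0.115],"jaw":1},{"dp":[85,-12.5,3],"rot":[-0.004,-0.005,-0.115],"jaw":1},{"dp":[85,-12.5,3],"rot":[-0.004,-0.005,-0.115],"jaw":1}])

```text
t: 5.2
ee_pos: [572.0, -238.4, 250.0]
orientation: [180.0, 0.1, -65.5]
wrist_force: [0.4, -0.4, -2.2]
width: 0.15
```

Run:
```python
from h import *
c=snap('wrist','w2'); delta([573,-240,250],-65.5)
P=cloud(c); Q=P.reshape(-1,3)
m=(Q[:,2]>115)&(Q[:,2]<125)&(np.hypot(Q[:,0]-651,Q[:,1]+204)<60); Q=Q[m]
print(m.sum(),np.median(Q[:,2]),cv2.minEnclosingCircle(Q[:,:2].astype(np.float32)))
# rectified top view of rim plane, 4 px/mm, centred at (651,-204), up=+x, right=-y
g=np.arange(-64,64,.25); X=651-g[:,None]+0*g; Y=-204-g[None]+0*g[:,None]
uv=proj(c,np.stack([X,Y,0*X+120],-1)).reshape(512,512,2).astype(np.float32)
im=cv2.remap(c['frame'],uv,None,cv2.INTER_LINEAR); cv2.imwrite('pics/rim.png',im)
cv2.imwrite('pics/w2b.png',np.hstack([cv2.resize(c['frame'],(288,180)),np.zeros((180,512-288,3),np.uint8)]))
cv2.imwrite('pics/both.png',np.vstack([cv2.resize(im,(412,412)),cv2.resize(c['frame'],(412,180))]))
```

```text
t 5.25 pos [ 572.2 -238.3  250.2] rpy [ 1.80e+02  1.00e-01 -6.54e+01] q [-25.   9.  98.   0.  74.  40.] F [ 0.4  0.  -1.3] M [-0.02 -0.02 -0.01] w 0.151
dp [ 1.9 -0.1  0.2] rot [0.    0.001 0.001]
7878 118.843525669624 ((652.300048828125, -205.08026123046875), 52.70467758178711)
```

View pics/w2.png

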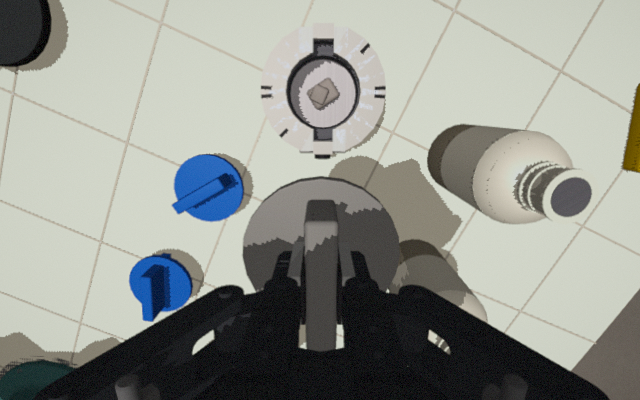

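View pics/rim.png

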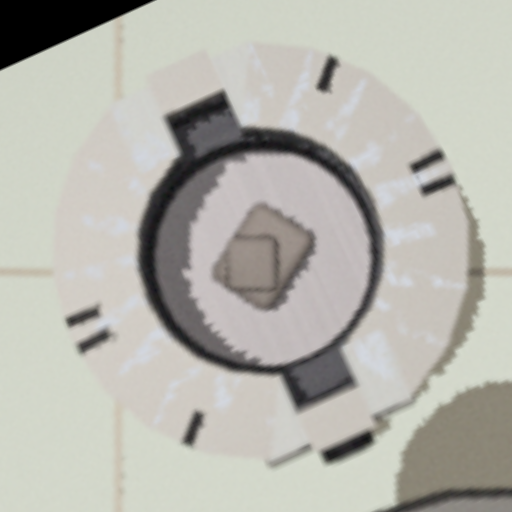

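The wrist and rectified views show the loaded mill clearly. The rim centre is at about (260.5,251) in the rectified picture, which gives (652.3, -205.1). The notches lie at 24.5°, the single dash at -20.5° and the lock pair at -65.4°. I'll check the lid's offset in the hand using the same image.

Run:
```python
from h import *
from scipy.optimize import least_squares
c=load('w2'); T=np.array([572.2,-238.3]); y=np.radians(-65.4)
xt=np.array([np.cos(y),np.sin(y)]); yt=np.array([np.sin(y),-np.cos(y)])
Q=cloud(c).reshape(-1,3); D=np.c_[(Q[:,:2]-T)@xt,(Q[:,:2]-T)@yt,Q[:,2]]
m=(np.abs(D[:,2]-243)<7)&(np.hypot(D[:,0],D[:,1])<50)&(D[:,1]<0); D=D[m]
print(m.sum(),np.median(D[:,2]))
# outermost radius per bearing -> circle of radius 42
b=np.round(np.degrees(np.arctan2(D[:,0],-D[:,1]))/4)
E=np.array([D[b==k][np.argmax(np.hypot(*D[b==k,:2].T))] for k in np.unique(b) if abs(k)<18])
r=least_squares(lambda p:np.hypot(E[:,0]-p[0],E[:,1]-p[1])-p[2],[0,0,42],loss='soft_l1'); print(r.x)
r=least_squares(lambda p:np.hypot(E[:,0]-p[0],E[:,1]-p[1])-42,[0,0],loss='soft_l1'); print(r.x)
delta([652.9,-204.5,185],-65.5)
```

```text
7468 242.60899005019218
[ 1.3641656   1.98062323 41.53882261]
[1.36815337 2.53529415]
t 5.25 pos [ 572.2 -238.3  250.2] rpy [ 1.80e+02  1.00e-01 -6.54e+01] q [-25.   9.  98.   0.  74.  40.] F [ 0.4  0.  -1.3] M [-0.02 -0.02 -0.01] w 0.151
dp [  2.9 -87.5  65.2] rot [0.    0.001 0.001]
```

The two cameras agree on the lid-to-mill displacement within 0.2 mm: (205.8, -215.4). I'll go above the mouth at TCP (653.1, -204.3), then lower in small steps.

>>> drive_tool(series=[{"dp":[1,-25,5],"rot":[0,0,0],"jaw":1},{"dp":[2,-55,15],"rot":[0,0,0],"jaw":1},{"dp":[2.8,-80,35],"rot":[0,0,0],"jaw":1},{"dp":[2.8,-88,55],"rot":[0,0,0],"jaw":1},{"dp":[2.8,-88,65],"rot":[0,0,0],"jaw":1},{"dp":[2.8,-88,65],"rot":[0,0,0],"jaw":1},{"dp":[2.8,-88,65],"rot":[0,0,0],"jaw":1},{"dp":[2.8,-88,65],"rot":[0,0,0],"jaw":1}])

```text
t: 5.92
ee_pos: [653.1, -204.5, 186.7]
orientation: [-180.0, 0.0, -65.4]
wrist_force: [-0.3, -0.3, -1.8]
width: 0.154
```

```bash
python3 -c "
from h import *
delta([653.1,-204.3,162],-65.5)"
```

```text
t 5.92 pos [ 653.1 -204.5  186.7] rpy [-180.     0.   -65.4] q [-19.  18.  93.   0.  69.  46.] F [-0.3 -0.3 -1.8] M [-0.02 -0.08 -0.03] w 0.154
dp [-0.2 -0.  24.7] rot [-0.001  0.     0.001]
```

>>> drive_tool(series=[{"dp":[-0.2,0,12],"rot":[0,0,0],"jaw":1},{"dp":[-0.2,0,20],"rot":[0,0,0],"jaw":1},{"dp":[-0.2,0,25],"rot":[0,0,0],"jaw":1},{"dp":[-0.2,0,28],"rot":[0,0,0],"jaw":1},{"dp":[-0.2,0,31],"rot":[0,0,0],"jaw":1},{"dp":[-0.2,0,33],"rot":[0,0,0],"jaw":1},{"dp":[-0.2,0,35],"rot":[0,0,0],"jaw":1},{"dp":[-0.2,0,35],"rot":[0,0,0],"jaw":1}])

```text
t: 6.58
ee_pos: [652.9, -204.2, 151.2]
orientation: [-180.0, 0.0, -65.4]
wrist_force: [0.5, 0.4, -2.6]
width: 0.15
```

```bash
python3 -c "
from h import *
delta([653.1,-204.3,134.4],-65.5)"
```

```text
t 6.58 pos [ 652.9 -204.2  151.2] rpy [-180.     0.   -65.4] q [-19.  19.  95.   0.  66.  46.] F [ 0.5  0.4 -2.6] M [-0.01 -0.03 -0.02] w 0.15
dp [ 0.2 -0.1 16.8] rot [-0.     0.001  0.001]
```

The nose is entering the bore with no contact force. I'll lower the lugs toward the ledge.

>>> drive_tool(series=[{"dp":[0,0,2],"rot":[0,0,0],"jaw":1},{"dp":[0,0,4],"rot":[0,0,0],"jaw":1},{"dp":[0,0,6],"rot":[0,0,0],"jaw":1},{"dp":[0,0,8],"rot":[0,0,0],"jaw":1},{"dp":[0,0,9],"rot":[0,0,0],"jaw":1},{"dp":[0,0,9],"rot":[0,0,0],"jaw":1}])

```text
t: 7.08
ee_pos: [652.6, -204.1, 141.7]
orientation: [180.0, 0.1, -65.4]
wrist_force: [0.2, -0.2, -2.4]
width: 0.153
```

```bash
python3 -c "
from h import *
delta([653.1,-204.3,134.4],-65.5)"
```

```text
t 7.08 pos [ 652.6 -204.1  141.7] rpy [ 1.80e+02  1.00e-01 -6.54e+01] q [-19.  20.  96.   0.  65.  46.] F [ 0.2 -0.2 -2.4] M [ 0.02  0.01 -0.02] w 0.153
dp [ 0.4 -0.3  7.3] rot [0.    0.001 0.001]
```

>>> drive_tool(series=[{"dp":[0.4,-0.2,2],"rot":[0,0,0],"jaw":1},{"dp":[0.4,-0.2,4],"rot":[0,0,0],"jaw":1},{"dp":[0.4,-0.2,5.5],"rot":[0,0,0],"jaw":1},{"dp":[0.4,-0.2,6.5],"rot":[0,0,0],"jaw":1},{"dp":[0.4,-0.2,7],"rot":[0,0,0],"jaw":1},{"dp":[0.4,-0.2,7.5],"rot":[0,0,0],"jaw":1},{"dp":[0.4,-0.2,7.5],"rot":[0,0,0],"jaw":1}])

```text
t: 7.67
ee_pos: [653.3, -204.5, 135.6]
orientation: [-180.0, 0.0, -65.4]
wrist_force: [-2.8, 1.1, 5.0]
width: 0.153
```

```bash
python3 -c "
from h import *
delta([653.1,-204.3,134.4],-65.5)"
```

```text
t 7.67 pos [ 653.3 -204.5  135.6] rpy [-180.     0.   -65.4] q [-19.  20.  96.   0.  64.  46.] F [-2.8  1.1  5. ] M [ 0.12  0.43 -0.04] w 0.153
dp [-0.3  0.1  1.2] rot [-0.     0.     0.001]
```

>>> drive_tool(series=[{"dp":[-0.3,0.3,0.8],"rot":[0,0,0],"jaw":1},{"dp":[-0.3,0.3,1.5],"rot":[0,0,0],"jaw":1},{"dp":[-0.3,0.3,2],"rot":[0,0,0],"jaw":1},{"dp":[-0.3,0.3,2],"rot":[0,0,0],"jaw":1}])

```text
t: 8.0
ee_pos: [653.4, -204.5, 135.5]
orientation: [-179.9, -0.0, -65.4]
wrist_force: [-3.2, 1.3, 8.4]
width: 0.152
```

Run:
```python
from h import *
delta([653.1,-204.3,134.4],-65.5)
c=snap('wrist','w3'); s=snap('scene','s3'); t=snap('top','t3')
f=s['frame'][150:240,190:300]; cv2.imwrite('pics/v3.png',np.hstack([cv2.resize(f,(400,327),interpolation=cv2.INTER_CUBIC),cv2.resize(c['frame'][130:400,:][:, 110:530],(400,327))]))
P=cloud(t).reshape(-1,3); m=(np.hypot(P[:,0]-651,P[:,1]+205)<42)
h=P[m,2]; print(np.histogram(h,bins=np.arange(110,200,4)))
```

```text
t 8.0 pos [ 653.4 -204.5  135.5] rpy [-179.9   -0.   -65.4] q [-19.  20.  96.   0.  64.  46.] F [-3.2  1.3  8.4] M [ 0.25  0.67 -0.02] w 0.152
dp [-0.3  0.2  1.1] rot [-0.001 -0.001  0.001]
(array([0, 0, 0, 0, 0, 0, 0, 0, 0, 0, 0, 0, 0, 0, 0, 0, 0, 0, 0, 0, 0, 0]), array([110, 114, 118, 122, 126, 130, 134, 138, 142, 146, 150, 154, 158,
       162, 166, 170, 174, 178, 182, 186, 190, 194, 198]))
```

View pics/v3.png

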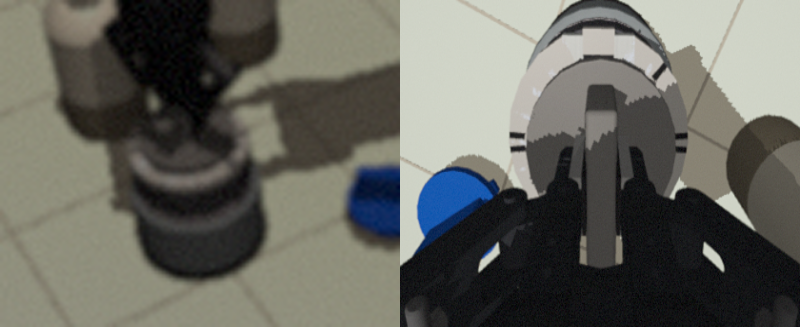

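The lid sits in the mill and appears flush on the rim. I'll check the flange-to-rim step numerically; it should be 8 mm.

Run:
```python
from h import *
c=load('w3'); P=cloud(c).reshape(-1,3)
r=np.hypot(P[:,0]-652.4,P[:,1]+205); a=np.degrees(np.arctan2(P[:,1]+205,P[:,0]-652.4))
for lo,hi in ((-40,-5),(-5,15),(35,50),(50,90)):
    A=(a>lo)&(a<hi); f=P[A&(r<38)&(r>22)&(P[:,2]>110)&(P[:,2]<150),2]; g=P[A&(r>44.5)&(r<50)&(P[:,2]>110)&(P[:,2]<150),2]
    print(lo,hi,len(f),len(g),np.median(f).round(2),np.median(g).round(2),(np.median(f)-np.median(g)).round(2))
# bar top strip and rim marks view, rectified at z=120
g=np.arange(-60,60,.25); X=652.4-g[:,None]+0*g; Y=-205-g[None]+0*g[:,None]
```

```text
-40 -5 1059 543 128.04 118.83 9.2
-5 15 564 337 128.15 118.8 9.35
35 50 439 254 128.13 118.83 9.3
50 90 1220 627 128.14 118.81 9.34
```

Run:
```python
from h import *
c=load('w2'); P=cloud(c).reshape(-1,3)
r=np.hypot(P[:,0]-652.4,P[:,1]+205); Q=P[(r<27)&(P[:,2]>60)&(P[:,2]<119)]
print(np.histogram(Q[:,2],bins=np.arange(70,110,2)))
H=Q[Q[:,2]>90]; print(H[:,2].max(),H.mean(0),cv2.minAreaRect(H[:,:2].astype(np.float32)))
```

```text
(array([   0,    0,  279, 1552,  121,    0,    0,    0,   18,  124,  220,
         94,  143,   29,    0,    0,    0,    0,    0]), array([ 70,  72,  74,  76,  78,  80,  82,  84,  86,  88,  90,  92,  94,
        96,  98, 100, 102, 104, 106, 108]))
97.44379211227243 [ 652.30063436 -204.41344396   92.81387335] ((652.5078125, -204.28488159179688), (19.15849494934082, 24.636310577392578), 55.59993362426758)
```

The lid is 1.2 mm short of fully down, by both the TCP height and the flange step, with a slight sideways contact. I'll ease it sideways and press more firmly.

>>> drive_tool(series=[{"dp":[-0.5,0.5,-1],"rot":[0,0,0],"jaw":1},{"dp":[-0.8,0.8,-1.5],"rot":[0,0,0],"jaw":1},{"dp":[-0.8,0.8,-1],"rot":[0,0,0],"jaw":1},{"dp":[-0.8,0.8,1],"rot":[0,0,0],"jaw":1},{"dp":[-0.8,0.8,2],"rot":[0,0,0],"jaw":1},{"dp":[-0.8,0.8,3],"rot":[0,0,0],"jaw":1},{"dp":[-0.8,0.8,4],"rot":[0,0,0],"jaw":1},{"dp":[-0.8,0.8,4],"rot":[0,0,0],"jaw":1}], force=90)

```text
t: 8.82
ee_pos: [653.9, -204.7, 135.4]
orientation: [-179.8, -0.2, -65.4]
wrist_force: [-4.0, 0.4, 14.2]
width: 0.148
```

```bash
python3 -c "
from h import *
delta([653.1,-204.3,134.4],-65.5)"
```

```text
t 8.82 pos [ 653.9 -204.7  135.4] rpy [-179.8   -0.2  -65.4] q [-19.  20.  96.   0.  64.  46.] F [-4.   0.4 14.2] M [ 0.19  0.72 -0.02] w 0.148
dp [-0.8  0.6  1. ] rot [-0.004 -0.004  0.001]
```

The lid is still held 1 mm up. I'll lift 2 mm, shift about 1.5 mm toward -x, and press again with small yaw wiggles.

>>> drive_tool(series=[{"dp":[0,0,-1.5],"rot":[0.004,0.004,0],"jaw":1},{"dp":[-0.8,1.8,-2.5],"rot":[0.004,0.004,0],"jaw":1},{"dp":[-0.8,1.8,-2.5],"rot":[0.004,0.004,0.0],"jaw":1},{"dp":[-0.8,1.8,0],"rot":[0.004,0.004,0.04],"jaw":1},{"dp":[-0.8,1.8,2],"rot":[0.004,0.004,0.04],"jaw":1},{"dp":[-0.8,1.8,3],"rot":[0.004,0.004,-0.04],"jaw":1},{"dp":[-0.8,1.8,3],"rot":[0.004,0.004,-0.04],"jaw":1},{"dp":[-0.8,1.8,4],"rot":[0.004,0.004,0.0],"jaw":1},{"dp":[-0.8,1.8,4],"rot":[0.004,0.004,0],"jaw":1}])

```text
t: 9.57
ee_pos: [654.1, -204.8, 135.3]
orientation: [-179.3, -0.6, -65.5]
wrist_force: [-3.3, 3.0, 14.9]
width: 0.147
```

Run:
```python
from h import *
delta([652.6,-204.3,134.4],-65.5)
c=snap('wrist','w4'); P=cloud(c).reshape(-1,3)
r=np.hypot(P[:,0]-652.4,P[:,1]+205); a=np.degrees(np.arctan2(P[:,1]+205,P[:,0]-652.4))
for lo,hi in ((-40,-5),(-5,15),(35,50),(50,90)):
    A=(a>lo)&(a<hi)&(P[:,2]>110)&(P[:,2]<150); f=P[A&(r<38)&(r>22),2]; g=P[A&(r>44.5)&(r<50),2]
    print(lo,np.median(f).round(2),np.median(g).round(2))
T=(P[:,2]<6)&(P[:,2]>-6); print('table',np.median(P[T,2]),T.sum())
B=(r<34)&(P[:,2]>155)&(P[:,2]<168); print('bar',np.histogram(P[B,2],bins=np.arange(155,168)))
```

```text
t 9.57 pos [ 654.1 -204.8  135.3] rpy [-179.3   -0.6  -65.5] q [-19.  20.  97.   0.  63.  46.] F [-3.3  3.  14.9] M [ 0.61  0.41 -0.01] w 0.147
dp [-1.1  1.2  0.9] rot [-0.012 -0.01  -0.   ]
-40 128.27 118.88
-5 128.46 118.81
35 128.19 118.8
50 128.02 118.79
table -1.2094483393559585 164896
bar (array([  75,   84,   88,   95,  142,  560, 2135, 1444,  175,   79,   55,
         58]), array([155, 156, 157, 158, 159, 160, 161, 162, 163, 164, 165, 166, 167]))
```

Run:
```python
from h import *
c=load('w2'); D=cloud(c); r=np.hypot(D[...,0]-652.4,D[...,1]+205)
m=(r<27)&(D[...,2]>84)&(D[...,2]<102); v,u=np.where(m)
print(u.min(),u.max(),v.min(),v.max())
np.set_printoptions(linewidth=250)
print(np.where(m,D[...,2]+1.2,0)[v.min():v.max()+1:2,u.min():u.max()+1:2].round().astype(int))
for n,px in (('w3',(653.4,-204.5)),('w4',(654.1,-204.8))):
    P=cloud(load(n)).reshape(-1,3); R=np.hypot(P[:,0]-652.4,P[:,1]+205); A=(P[:,2]>124)&(P[:,2]<132)&(R<38)
    Q=P[A]; G=np.c_[Q[:,:2]-[652.4,-205],np.ones(len(Q))]; s=np.linalg.lstsq(G,Q[:,2],rcond=None)[0]
    A=(P[:,2]>115)&(P[:,2]<122)&(R>44)&(R<50);Q=P[A]; G=np.c_[Q[:,:2]-[652.4,-205],np.ones(len(Q))]; k=np.linalg.lstsq(G,Q[:,2],rcond=None)[0]
    print(n,'flange slope deg',np.degrees(s[:2]).round(2),s[2].round(2),'rim',np.degrees(k[:2]).round(2),k[2].round(2))
```

```text
306 338 77 109
[[ 0  0  0  0  0  0  0  0  0  0  0 89  0  0  0  0  0]
 [ 0  0  0  0  0  0  0  0  0 90 92 92 91  0  0  0  0]
 [ 0  0  0  0  0  0  0  0 91 91 92 92 90  0  0  0  0]
 [ 0  0  0  0  0  0 90 91 92 90 93 92 93 91  0  0  0]
 [ 0  0  0  0 95 96 96 92 93 93 92 93 93 90 91  0  0]
 [ 0  0  0 90 96 93 97 96 97 95 91 91 93 91 92  0  0]
 [ 0  0 91 91 96 94 97 98 98 97 97 94 91 94 92 89  0]
 [ 0 92 91 96 96 96 95 97 98 98 97 94 92 92 92 92  0]
 [ 0 92 92 94 95 95 95 96 96 97 97 93 92 93 92 91 89]
 [ 0 92 92 95 95 95 96 97 97 97 96 92 91 91 91 91 91]
 [ 0 88 93 95 95 95 95 95 97 97 91 91 92 92 92 89  0]
 [ 0  0 91 94 96 95 96 97 98 95 91 92 93 91  0  0  0]
 [ 0  0  0 91 94 95 95 95 95 93 93 92 90  0  0  0  0]
 [ 0  0  0 90 91 91 93 94 95 91 90  0  0  0  0  0  0]
 [ 0  0  0  0 91 93 92 91 91 89  0  0  0  0  0  0  0]
 [ 0  0  0  0  0 92 92 90  0  0  0  0  0  0  0  0  0]
 [ 0  0  0  0  0  0  0  0  0  0  0  0  0  0  0  0  0]]
w3 flange slope deg [-0.14  0.13] 128.15 rim [-0.02 -0.05] 118.86
w4 flange slope deg [ 0.83 -0.04] 127.86 rim [ 0.   -0.04] 118.83
```

The chip's top fragment is uneven, with high points reading about 97 mm, so the nose probably rests on the chip 1 mm early. The lug tops (111.6 mm) are still just below the ledge (112 mm). I'll straighten the tool, press lightly and start the twist, then see whether the lid settles.

>>> drive_tool(series=[{"dp":[-0.2,0.1,-0.8],"rot":[-0.012,-0.01,0],"jaw":1},{"dp":[-0.4,0.2,-0.8],"rot":[-0.012,-0.01,0],"jaw":1},{"dp":[-0.4,0.2,0.5],"rot":[-0.012,-0.01,0.0],"jaw":1},{"dp":[-0.4,0.2,1],"rot":[-0.012,-0.01,0.03],"jaw":1},{"dp":[-0.4,0.2,1],"rot":[-0.012,-0.01,0.06],"jaw":1},{"dp":[-0.3,0.2,1.2],"rot":[-0.012,-0.01,0.1],"jaw":1},{"dp":[-0.3,0.2,1.2],"rot":[-0.012,-0.01,0.14],"jaw":1},{"dp":[-0.3,0.2,1.2],"rot":[-0.012,-0.01,0.18],"jaw":1},{"dp":[-0.3,0.2,1.2],"rot":[-0.012,-0.01,0.2],"jaw":1},{"dp":[-0.3,0.2,1.2],"rot":[-0.012,-0.01,0.2],"jaw":1}])

```text
t: 10.45
ee_pos: [654.7, -204.4, 135.5]
orientation: [-179.8, 0.0, -77.0]
wrist_force: [-0.7, 1.8, 7.8]
width: 0.146
```

```bash
cat >> h.py <<'E'
def step(fn):
    P=cloud(snap('wrist',fn)).reshape(-1,3); R=np.hypot(P[:,0]-652.4,P[:,1]+205)
    f=lambda A:np.linalg.lstsq(np.c_[P[A,:2]-[652.4,-205],np.ones(A.sum())],P[A,2],rcond=None)[0]
    s=f((P[:,2]>123)&(P[:,2]<133)&(R<38)); k=f((P[:,2]>115)&(P[:,2]<122)&(R>44)&(R<50))
    print('flange slope',np.degrees(s[:2]).round(2),'step',(s[2]-k[2]).round(2))
E
python3 - <<'E'
from h import *
delta([653.8,-204.8,134.4],-77)
step('w5')
E
```

```text
t 10.45 pos [ 654.7 -204.4  135.5] rpy [-179.8    0.   -77. ] q [-19.  20.  96.   0.  64.  57.] F [-0.7  1.8  7.8] M [ 0.5   0.15 -0.04] w 0.146
dp [0.2 1.  1.1] rot [-0.003  0.001  0.001]
flange slope [0.21 0.33] step 9.23
```

Run:
```python
from h import *
c=load('w5'); g=np.arange(-62,62,.25)
X=652.4-g[:,None]+0*g; Y=-205-g[None]+0*g[:,None]
o=[]
for z in (120,162.5):
    uv=proj(c,np.stack([X,Y,0*X+z],-1)).reshape(496,496,2).astype(np.float32)
    im=cv2.remap(c['frame'],uv,None,cv2.INTER_LINEAR); o.append(cv2.resize(im,(396,396)))
cv2.imwrite('pics/w5r.png',np.hstack(o))
```

```text
(no output)
```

View pics/w5r.png

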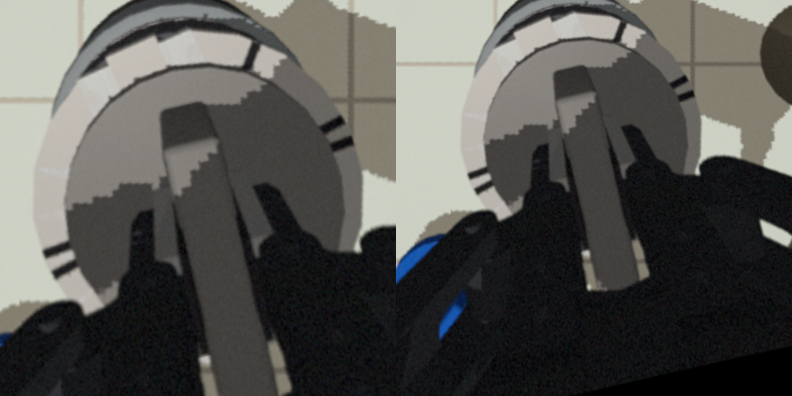

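The bar has turned with the gripper past the notch width, so the lugs are under the ledge. I'll continue the twist.

>>> drive_tool(series=[{"dp":[0.2,0.4,0.8],"rot":[-0.003,0.001,0.05],"jaw":1},{"dp":[0.3,0.8,0.8],"rot":[-0.003,0.001,0.1],"jaw":1},{"dp":[0.5,1,0.8],"rot":[-0.003,0.001,0.15],"jaw":1},{"dp":[0.6,1,0.8],"rot":[-0.003,0.001,0.2],"jaw":1},{"dp":[0.6,1,0.8],"rot":[-0.003,0.001,0.25],"jaw":1},{"dp":[0.6,1,0.8],"rot":[-0.003,0.001,0.3],"jaw":1},{"dp":[0.6,1,0.8],"rot":[-0.003,0.001,0.33],"jaw":1},{"dp":[0.6,1,0.8],"rot":[-0.003,0.001,0.33],"jaw":1}])

```text
t: 11.17
ee_pos: [655.0, -204.4, 135.6]
orientation: [-179.9, 0.1, -95.9]
wrist_force: [0.6, 3.1, 6.9]
width: 0.149
```

Run:
```python
from h import *
delta([653.8,-205.6,134.4],-110.5)
step('w6')
```

```text
t 11.17 pos [ 655.  -204.4  135.6] rpy [-1.799e+02  1.000e-01 -9.590e+01] q [-19.  20.  96.   0.  64.  76.] F [0.6 3.1 6.9] M [ 0.68 -0.18  0.13] w 0.149
dp [1.3 1.  1.2] rot [-0.002  0.002  0.255]
flange slope [0.28 0.3 ] step 9.35
```

Mz is now +0.13 N m, so the ring spring is engaged. I'll unweight briefly to recentre, finish the turn to 45°, then press down again.

>>> drive_tool(series=[{"dp":[0.5,0.5,-0.2],"rot":[-0.002,0.002,0.03],"jaw":1},{"dp":[1.3,1,-0.2],"rot":[-0.002,0.002,0.08],"jaw":1},{"dp":[1.3,1,-0.2],"rot":[-0.002,0.002,0.13],"jaw":1},{"dp":[1.3,1,-0.2],"rot":[-0.002,0.002,0.18],"jaw":1},{"dp":[1.3,1,-0.2],"rot":[-0.002,0.002,0.22],"jaw":1},{"dp":[1.3,1,0.2],"rot":[-0.002,0.002,0.25],"jaw":1},{"dp":[1.3,1,0.8],"rot":[-0.002,0.002,0.255],"jaw":1},{"dp":[1.3,1,1.2],"rot":[-0.002,0.002,0.255],"jaw":1},{"dp":[1.3,1,1.5],"rot":[-0.002,0.002,0.255],"jaw":1},{"dp":[1.3,1,1.5],"rot":[-0.002,0.002,0.255],"jaw":1}])

```text
t: 12.05
ee_pos: [654.8, -205.2, 135.5]
orientation: [-179.9, 0.0, -110.4]
wrist_force: [-1.5, 2.9, 8.2]
width: 0.148
```

Run:
```python
from h import *
delta([653.8,-205.6,134.4],-110.5)
step('w7')
c=load('w7'); P=cloud(c).reshape(-1,3); r=np.hypot(P[:,0]-652.4,P[:,1]+205)
B=(r<36)&(P[:,2]>159.5)&(P[:,2]<164); Q=P[B,:2]; u,s,v=np.linalg.svd(Q-Q.mean(0),full_matrices=False); print('bar dir',np.degrees(np.arctan2(v[0,1],v[0,0])),Q.mean(0),cv2.minAreaRect(Q.astype(np.float32)))
g=np.arange(-62,62,.25); X=652.4-g[:,None]+0*g; Y=-205-g[None]+0*g[:,None]; o=[]
for z in (120,163):
    uv=proj(c,np.stack([X,Y,0*X+z],-1)).reshape(496,496,2).astype(np.float32)
    o.append(cv2.resize(cv2.remap(c['frame'],uv,None,cv2.INTER_LINEAR),(396,396)))
cv2.imwrite('pics/w7r.png',np.hstack(o))
```

```text
t 12.05 pos [ 654.8 -205.2  135.5] rpy [-179.9    0.  -110.4] q [-20.  20.  96.   0.  64.  91.] F [-1.5  2.9  8.2] M [0.6  0.06 0.2 ] w 0.148
dp [0.7 0.8 1.1] rot [-0.002  0.001  0.001]
flange slope [0.3  0.24] step 9.31
bar dir 159.7037482783312 [ 657.21386214 -207.24927849] ((654.0341796875, -208.63949584960938), (37.57450866699219, 62.41463088989258), 87.964111328125)
```

View pics/w7r.png

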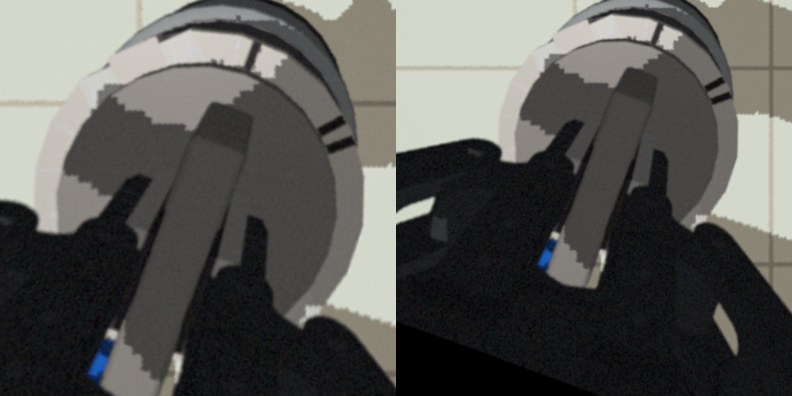

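The bar is at -20.3 to -20.4° against the dash at -20.5°, and Mz is +0.20 N m, which is the half-way spring torque. I'll try one firmer press with a small wiggle to take up the last millimetre.

>>> drive_tool(series=[{"dp":[0.7,0.8,2],"rot":[-0.002,0.001,0.0],"jaw":1},{"dp":[0.7,0.8,4],"rot":[-0.002,0.001,0.03],"jaw":1},{"dp":[0.7,0.8,5],"rot":[-0.002,0.001,0.03],"jaw":1},{"dp":[0.7,0.8,5],"rot":[-0.002,0.001,-0.04],"jaw":1},{"dp":[0.7,0.8,5],"rot":[-0.002,0.001,-0.04],"jaw":1},{"dp":[0.7,0.8,5],"rot":[-0.002,0.001,0.002],"jaw":1},{"dp":[0.7,0.8,5],"rot":[-0.002,0.001,0.002],"jaw":1}])

```text
t: 12.68
ee_pos: [655.5, -205.4, 135.2]
orientation: [-179.8, 0.0, -110.6]
wrist_force: [-5.3, 4.1, 19.2]
width: 0.152
```

Run:
```python
from h import *
delta([654,-205.4,134.8],-110.5)
step('w8')
```

```text
t 12.68 pos [ 655.5 -205.4  135.2] rpy [-179.8    0.  -110.6] q [-19.  20.  96.   0.  64.  91.] F [-5.3  4.1 19.2] M [0.85 0.94 0.14] w 0.152
dp [0.5 1.4 0.4] rot [-0.004  0.001 -0.002]
flange slope [0.23 0.22] step 8.97
```

>>> drive_tool(series=[{"dp":[0.3,0.5,0],"rot":[-0.004,0.001,0],"jaw":1},{"dp":[0.8,1.8,-0.3],"rot":[-0.004,0.001,0],"jaw":1},{"dp":[1.1,2.8,-0.3],"rot":[-0.004,0.001,0],"jaw":1},{"dp":[1.1,2.8,-0.3],"rot":[-0.004,0.001,0],"jaw":1},{"dp":[1.1,2.8,1],"rot":[-0.004,0.001,0],"jaw":1},{"dp":[1.1,2.8,3],"rot":[-0.004,0.001,0],"jaw":1},{"dp":[1.1,2.8,5],"rot":[-0.004,0.001,0],"jaw":1},{"dp":[1.1,2.8,5],"rot":[-0.004,0.001,0],"jaw":1},{"dp":[1.1,2.8,5],"rot":[-0.004,0.001,0],"jaw":1}])

```text
t: 13.48
ee_pos: [655.2, -205.4, 135.2]
orientation: [-179.6, 0.1, -110.5]
wrist_force: [-2.2, 5.3, 19.6]
width: 0.15
```

Run:
```python
from h import *
delta([654,-205.4,134.8],-110.5)
step('w9')
```

```text
t 13.48 pos [ 655.2 -205.4  135.2] rpy [-1.796e+02  1.000e-01 -1.105e+02] q [-20.  20.  96.   0.  64.  91.] F [-2.2  5.3 19.6] M [0.99 0.4  0.17] w 0.15
dp [0.4 1.1 0.4] rot [-0.006  0.001 -0.   ]
flange slope [0.4  0.21] step 9.02
```

>>> drive_tool(series=[{"dp":[0,0,-1],"rot":[-0.006,0.001,0],"jaw":1},{"dp":[0,0.5,-2],"rot":[-0.006,0.001,0],"jaw":1},{"dp":[0.4,1.1,-3],"rot":[-0.006,0.001,0],"jaw":1},{"dp":[0.4,1.1,-3.5],"rot":[-0.006,0.001,0],"jaw":1},{"dp":[0.4,1.1,-3.5],"rot":[-0.006,0.001,0],"jaw":1},{"dp":[0.4,1.1,-3.5],"rot":[-0.006,0.001,0],"jaw":1}])

```text
t: 14.03
ee_pos: [655.1, -205.2, 135.9]
orientation: [-179.9, 0.1, -110.5]
wrist_force: [9.0, 0.2, -7.2]
width: 0.147
```

Run:
```python
from h import *
delta([654,-205.4,134.8],-110.5)
step('w10')
```

```text
t 14.03 pos [ 655.1 -205.2  135.9] rpy [-1.799e+02  1.000e-01 -1.105e+02] q [-20.  20.  96.   0.  64.  91.] F [ 9.   0.2 -7.2] M [ 0.12 -1.46  0.21] w 0.147
dp [0.5 1.  1. ] rot [-0.001  0.001 -0.   ]
flange slope [0.37 0.23] step 9.51
```

The lift test hit the ledge at a step of 9.5 mm (8 + 1.5), so the depth scale is right and the lid does rest about 1 mm high. The side forces suggest it is off-centre, so I'll measure the flange centre against the rim centre in the pictures already taken.

Run:
```python
from h import *
from scipy.optimize import least_squares
def fit(D,lo,hi,c0,R,rmin,rmax):
    d=D[:,:2]-c0; r=np.hypot(*d.T); m=(D[:,2]>lo)&(D[:,2]<hi)&(r<rmax)&(r>rmin); Q=D[m]; d=d[m]; r=r[m]
    b=np.round(np.degrees(np.arctan2(d[:,1],d[:,0]))/3); E=[]
    for k in np.unique(b):
        s=b==k
        if s.sum()>4: E.append(Q[s][np.argsort(r[s])[-2],:2])
    E=np.array(E); f=least_squares(lambda p:np.hypot(E[:,0]-p[0],E[:,1]-p[1])-R,c0,loss='soft_l1',f_scale=.5)
    a=np.degrees(np.arctan2(E[:,1]-f.x[1],E[:,0]-f.x[0])); e=np.abs(f.fun)
    return f.x.round(2),len(E),np.median(e).round(2)
for n in('w2','w3','w5','w6','w7','w8','w9','w10'):
    D=cloud(load(n)).reshape(-1,3); c0=np.array([652.4,-205])
    print(n,'rim',fit(D,116,121.5,c0,52,40,56),'flange',fit(D,124.5,131,c0,42,20,46) if n!='w2' else '')
```

```text
w2 rim (array([ 652.36, -205.09]), 121, np.float64(0.28)) flange 
w3 rim (array([ 652.38, -205.05]), 84, np.float64(0.22)) flange (array([ 651.65, -206.8 ]), 82, np.float64(0.27))
w5 rim (array([ 652.37, -205.1 ]), 86, np.float64(0.24)) flange (array([ 652.98, -206.22]), 81, np.float64(0.3))
w6 rim (array([ 652.36, -205.14]), 85, np.float64(0.2)) flange (array([ 653.23, -205.35]), 81, np.float64(0.25))
w7 rim (array([ 652.37, -205.11]), 86, np.float64(0.22)) flange (array([ 653.26, -205.57]), 80, np.float64(0.29))
w8 rim (array([ 652.36, -205.13]), 86, np.float64(0.23)) flange (array([ 653.86, -205.77]), 80, np.float64(0.26))
w9 rim (array([ 652.33, -205.12]), 85, np.float64(0.2)) flange (array([ 653.65, -205.79]), 80, np.float64(0.28))
w10 rim (array([ 652.33, -205.11]), 86, np.float64(0.22)) flange (array([ 653.58, -205.7 ]), 80, np.float64(0.28))
```

The rim centre is stable at (652.36, -205.1), while the lid is 1.4 mm off-centre toward +x. The tapered nose may be riding on an inner edge, so I'll unweight to mid-play, centre it and lower it.

>>> drive_tool(series=[{"dp":[0,0,0.3],"rot":[0,0,0],"jaw":1},{"dp":[0,1,0.3],"rot":[0,0,0],"jaw":1},{"dp":[-0.1,2,0.3],"rot":[0,0,0],"jaw":1},{"dp":[-0.1,2,0.3],"rot":[0,0,0],"jaw":1},{"dp":[-0.1,2,0.3],"rot":[0,0,0],"jaw":1}])

```text
t: 14.5
ee_pos: [654.9, -205.2, 135.7]
orientation: [-179.7, 0.1, -110.5]
wrist_force: [6.7, -0.9, -0.9]
width: 0.149
```

```bash
cat >> h.py <<'E'
from scipy.optimize import least_squares
def fit(D,lo,hi,c0,R,rmin,rmax):
    d=D[:,:2]-c0; r=np.hypot(*d.T); m=(D[:,2]>lo)&(D[:,2]<hi)&(r<rmax)&(r>rmin); Q=D[m]; d=d[m]; r=r[m]
    b=np.round(np.degrees(np.arctan2(d[:,1],d[:,0]))/3)
    E=np.array([Q[b==k][np.argsort(r[b==k])[-2],:2] for k in np.unique(b) if (b==k).sum()>4])
    return least_squares(lambda p:np.hypot(E[:,0]-p[0],E[:,1]-p[1])-R,c0,loss='soft_l1',f_scale=.5).x.round(2)
def look(fn):
    delta([653.85,-204.6,134.8],-110.5); step(fn)
    D=cloud(load(fn)).reshape(-1,3); print('flange-rim',fit(D,124,131.5,np.array([652.4,-205.]),42,20,46)-[652.36,-205.1])
E
python3 -c "
from h import *
look('w11')"
```

```text
t 14.5 pos [ 654.9 -205.2  135.7] rpy [-1.797e+02  1.000e-01 -1.105e+02] q [-20.  20.  96.   0.  64.  91.] F [ 6.7 -0.9 -0.9] M [-0.03 -1.06  0.19] w 0.149
dp [-0.2  1.2  0.9] rot [-0.005  0.001 -0.   ]
flange slope [0.53 0.13] step 9.39
flange-rim [ 1.05 -0.5 ]
```

>>> drive_tool(series=[{"dp":[-0.1,1.2,1.5],"rot":[-0.005,0.001,0],"jaw":1},{"dp":[-0.2,2,3],"rot":[-0.005,0.001,0],"jaw":1},{"dp":[-0.3,3,3],"rot":[-0.005,0.001,0],"jaw":1},{"dp":[-0.3,4,3],"rot":[-0.005,0.001,0],"jaw":1},{"dp":[-0.3,4,3],"rot":[-0.005,0.001,0],"jaw":1},{"dp":[-0.3,4,3],"rot":[-0.005,0.001,0],"jaw":1}])

```text
t: 15.05
ee_pos: [654.7, -205.0, 135.5]
orientation: [-179.5, 0.0, -110.5]
wrist_force: [6.9, -0.8, 6.8]
width: 0.146
```

```bash
python3 -c "
from h import *
look('w12')"
```

```text
t 15.05 pos [ 654.7 -205.   135.5] rpy [-179.5    0.  -110.5] q [-19.  20.  96.   0.  63.  91.] F [ 6.9 -0.8  6.8] M [-0.18 -1.1   0.17] w 0.146
dp [-0.1  0.9  0.6] rot [-0.009  0.    -0.   ]
flange slope [ 0.7  -0.02] step 9.21
flange-rim [ 0.93 -0.36]
```

Sideways it is held by friction about 1 mm off-axis, inside the 2 mm clearance. Seating height improves with push (9.3 mm at 8 N, 9.0 mm at 19 N), which fits a soft support on the chip. I'll grip harder and hold with a firmer push, countering the outward drift.

>>> drive_tool(series=[{"dp":[0,0.9,1],"rot":[-0.009,0,0],"jaw":1},{"dp":[0,1.5,2.5],"rot":[-0.009,0,0],"jaw":1},{"dp":[0,2.2,4],"rot":[-0.009,0,0],"jaw":1},{"dp":[0,3,6],"rot":[-0.009,0,0],"jaw":1},{"dp":[0,3.5,8],"rot":[-0.009,0,0],"jaw":1},{"dp":[0,3.5,8],"rot":[-0.009,0,0],"jaw":1},{"dp":[0,3.5,8],"rot":[-0.009,0,0],"jaw":1},{"dp":[0,3.5,8],"rot":[-0.009,0,0],"jaw":1}], force=120)

```text
t: 15.77
ee_pos: [655.1, -205.2, 135.1]
orientation: [-179.4, 0.0, -110.5]
wrist_force: [-2.1, 2.9, 25.6]
width: 0.143
```

```bash
python3 -c "
from h import *
look('w13')"
```

```text
t 15.77 pos [ 655.1 -205.2  135.1] rpy [-179.4    0.  -110.5] q [-19.  20.  96.   0.  63.  91.] F [-2.1  2.9 25.6] M [0.39 0.46 0.19] w 0.143
dp [-0.1  1.4  0.3] rot [-0.01  0.   -0.  ]
flange slope [0.54 0.07] step 8.86
flange-rim [ 1.21 -0.49]
```

>>> drive_tool(series=[{"dp":[0,3.5,8],"rot":[-0.012,0,0],"jaw":1},{"dp":[0,4,9],"rot":[-0.018,0,0],"jaw":1},{"dp":[0,4.5,10],"rot":[-0.022,0,0],"jaw":1},{"dp":[0,4.5,10],"rot":[-0.022,0,0],"jaw":1},{"dp":[0,4.5,10],"rot":[-0.022,0,0],"jaw":1},{"dp":[0,4.5,10],"rot":[-0.022,0,0],"jaw":1}], force=120)

```text
t: 16.32
ee_pos: [655.5, -205.3, 135.0]
orientation: [180.0, 0.0, -110.5]
wrist_force: [-4.2, 3.2, 33.6]
width: 0.142
```

Run:
```python
from h import *
look('w14')
c=load('w14'); g=np.arange(-62,62,.25); X=652.4-g[:,None]+0*g; Y=-205-g[None]+0*g[:,None]; o=[]
for z in (120,162.7):
    uv=proj(c,np.stack([X,Y,0*X+z],-1)).reshape(496,496,2).astype(np.float32)
    o.append(cv2.resize(cv2.remap(c['frame'],uv,None,cv2.INTER_LINEAR),(396,396)))
cv2.imwrite('pics/w14r.png',np.hstack(o))
```

```text
t 16.32 pos [ 655.5 -205.3  135. ] rpy [ 180.     0.  -110.5] q [-19.  20.  96.   0.  64.  91.] F [-4.2  3.2 33.6] M [0.48 0.7  0.22] w 0.142
dp [-0.1  1.8  0.2] rot [ 0.  0. -0.]
flange slope [0.1  0.21] step 8.75
flange-rim [ 1.47 -0.61]
```

View pics/w14r.png

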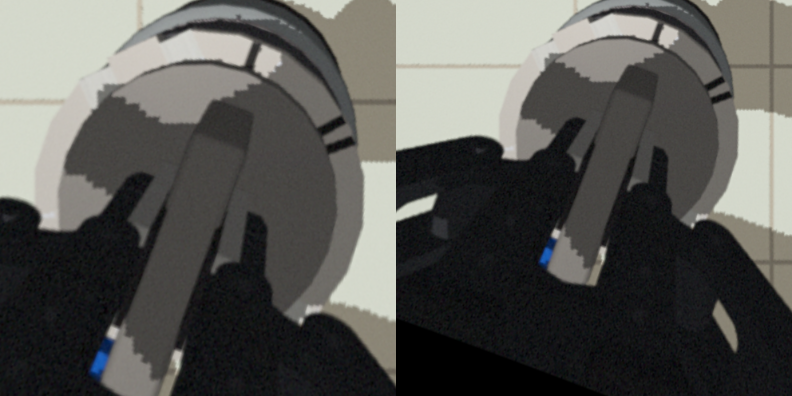

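The bar points at the single dash (right panel, dash at (658,33)), Mz is +0.22 N m and the yaw is on target. I'll hand in.

```bash
python3 -c "
from h import *
ticket.job_done(); s=status.sense(); print(s['t'],s['orientation'].round(1),s['wrist_force'].round(1),round(s['width'],3))"
```

```text
the job is handed in; nothing more can be done
the job is handed in; nothing more can be done
```

The lid is on the loaded mill, turned 45° clockwise to the half-way mark, and still gripped and held against the spring. However, it sits a little under 1 mm short of fully down. I handed the job in at about 16 s.

**Checks that passed**
- **Angle:** the tool angle puts the bar at -20.5°, and the single dash was measured at -20.5°. A picture fit of the bar, taken before the final presses, gave -20.3°.
- **Spring:** the ring pushes back with about 0.2 N m, the expected half-way value. The lid never turned more than about 3° past the mark, so it stayed clear of the lock.
- **Engagement:** the lugs are under the ledge. A short upward pull was stopped there at the expected height.
- **Bystanders:** I never moved toward the plug, idle mill, bottles, beaker, cap or blue look-alikes. I did not re-check their positions at the end.

**Checks that disagreed**
- **Height:** the flange stands 8.75 mm above the rim, where fully down would be 8.0 mm. It is pushed down with about 34 N. The height changed with the push (9.3 mm at 8 N), and the chip's top read about 1 mm higher than its stated size. So I think the lid's nose is resting on the chip, but I could not confirm it.
- **Centring:** the lid is about 1.6 mm off the mill's axis, inside the 2 mm clearance. Friction held it there when I tried to centre it.

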